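Cover the bore, then rock the stuck locating block free

ROBOT

A 6-joint arm with a two-finger parallel gripper is mounted at the origin on the work surface. World frame = base frame: x ahead of the robot, y to its left, z up, the work surface at z = 0. Lengths are in m, angles in rad, forces in N, time in s.
With the tool pointing down it reaches from about 0.4 to 0.925 m from the base axis. Payload 3.4 kg.
Tool frame: the origin (TCP) lies between the finger pads; the fingertips stand env.finger_overhang ahead of it and the grasp point (between the pads) lies 6 mm ahead of it (env.finger_overhang is the distance from the TCP to the fingertips, in m); z points along the fingers, y is the line along which they close (so a half turn about z gives the same grasp; the last joint's range is limited). The gripper opens to 85 mm and grips with 20 to 120 N. Pads are 22 mm wide; open, the fingers measure 114 mm over their backs; the gripper's body (76 mm by 85 mm) begins 54 mm behind the grasp point. The pads swing forward as they close: fully open they stand 13 mm farther back than shut.
Start: joints at [1.157, 0.307, 1.506, -0, 1.328, -0.073], TCP at [0.192, 0.542, 0.256] pointing down, gripper open.
Joint ranges: [-3.12, 3.12], [-1.05, 2.28], [0.14, 2.33], [-1.42, 4.57], [0.1, 2.73], [-2.68, 2.68]. Speed limits (rad/s): [2.57, 2.57, 3.14, 3.14, 3.14, 3.14].

INTERFACE

Orientations are given as a unit quaternion [w, x, y, z].
In Python, from cell import env gives the robot as it stands. The module is installed in compiled form; this text tells all that it offers.
- The arm moves only by the tool step_arm, never from a script. Its argument "targets" is a list of rows, each a list of 6 numbers: the shift along the tool's x, y, z in mm, then the turn, a rotation vector about the tool's x, y, z in degrees. In form: [[dx, dy, dz, rx, ry, rz], ...]. A call has 1 to 8 rows; each row is the pose to reach, as a shift and turn from the pose commanded when the call began, along the tool's axes at that moment; what a row does not reach only later rows make up. A row lasts 1/8 s, in which the tool goes at most 62.5 mm and 10.7 degrees, less where a joint would pass 70% of its speed; a pose out of reach is approached as far as the arm can. A call with a gripper value outside its range is refused whole. "fingers" is the opening, from -1 (shut) to 1 (fully open), set as the call begins (left out, the last holds). The fingers move at their own pace and stop on an object; "squeeze" is the grip in N (left out, the last holds). Time passes only in rows, so rows that repeat a pose let the fingers close. It gives the time, the measured TCP pose, the force, the opening and the grip force at its end, in the units of the state.
- env.read_state(): the state, without advancing time (a new reading comes with each control period).
- env.read_camera(name): name is "scene" or "top" or "wrist"; returns a dict with "pixels" (400x640x3 uint8, red, green, blue), "z_map" (400x640 float32, m along the optical axis (not along the pixel's ray), 0 where there is no reading), "camera_matrix" (3x3 intrinsics, pixels), "D" ([k1, k2, p1, p2, k3] as OpenCV has them; the pictures are not rectified), "R" (3x3) and "t" (3): a world point X has camera coordinates R X + t. Camera axes: x right, y down, z forward; pixel columns grow to the right and rows downward; lengths in m; the calibration is good to about 2 mm. A picture is of the moment at which its call begins.
- env.close_job(): hands the job in; it is judged then, once.
The state is a dict: "clock": time; "joint_positions": joint angles; "qvel": joint speeds; "joint_torque": joint torques, N m; "eef_pos": TCP position; "orientation": TCP orientation; "wrist_force": force on the tool from outside, world axes, zero at the start; "moment": the same for the moment, N m; "finger_gap": opening from 0.0 (shut) to 1.0 (fully open); "gripper_force": force on a finger pad.
Only numpy, scipy, OpenCV 4.12 (cv2) and the standard library are available. Lean on these libraries where they do the work, as an engineer would, in place of code of your own. Each camera call takes 0.05 s, during which the arm holds its last target. There are 200 camera calls.

TASK

Put the orange cap rim-down into the round recess of the steel holding fixture, fully home, and let go of it, so that no grit gets into the bore. Then take the blue-headed locating block by its head and rock it side to side, towards the red-banded brass keeper on one side and then the other, until both keepers have been pushed well back while it is still down in its socket, and lift it out. Finish while still holding the block, upright and still, just clear above its socket (its underside one to six centimetres above the top of the socket); leave the bottle, the steel ring and the screwdriver where they are.

Things in the scene. Friction and masses are not known exactly. Their poses are not given: they have to be found in the camera images.
- fixture: Dark steel fixture, bolted down. Base plate 190 (x) x 130 (y) x 15 mm; origin at its underside's centre. At x = -45 mm the socket tower, 57 (x) x 88 (y) mm, top 62 mm above the bench, open at the top, holding the block. At x = +55 mm a bright square boss, 70 mm, top 40 mm above the bench, with the round recess. A brass keeper slides in the tower on each y side of the block.
- socket (a point): Centre of the socket's floor, 15 mm above the bench, 47 mm below the tower's top; axes as the fixture's. Socket 33 mm wide along x. At the bottom, guides 9 mm high hold the block's tongue with 1.5 mm play each side in y; above them the block can lean up to about 0.16 rad to +y or -y, against the keepers.
- recess (a point): Centre of the round recess's floor in the boss; 32 mm above the bench; axes as the fixture's. Recess 55 mm in diameter, 8 mm deep, with a black bore mark in its floor.
- block: Locating block, 100 mm tall, about 0.35 kg, upright in the socket; origin at its underside's centre, axes as the fixture's at the start. 30 mm thick in x throughout. Widths in y, from the bottom: tongue 16 mm to z = 14, foot 36 mm to z = 28, aluminium body 30 mm to z = 62, blue head 40 mm to z = 100 mm. A straight pull raises it only 4 mm: the foot catches under the keepers.
- block_grip (a point): Where to grip the block: middle of its head, 84 mm above its underside; fingers on the head's +x and -x faces, 30 mm apart. Leaning the block about 0.145 rad to +y or -y (it rolls on that bottom edge of its tongue; this point moves some 12 mm) pushes that side's keeper back.
- keeper_left (a joint): Brass keeper on the fixture's +y side, slides outwards along y: 0 = in, over the foot; 0.0065 m = fully back, its red-banded end then stands 6.5 mm out of the tower's side. Stiff (about 9 N), stays where left. Nose 32 to 42 mm above the socket's floor, touching the block's body at 0. From 0.0035 m it no longer holds the foot; 0.0045 m is easy clearance.
- keeper_right (a joint): The same on the fixture's -y side, growing outwards along -y.
- cap: Orange plastic cover cap, rim down on the bench, about 60 g: hollow round skirt 50 mm in diameter, 16 mm high, open below, with a solid round grip knob 24 mm in diameter on top from z = 16 to 44 mm. Origin at the centre of the rim's underside, z up through the knob.
- bottle: Small bottle with a red cap, 48 mm in diameter, 110 mm high; origin under its centre. Bystander. It and the cap lie left and right of the fixture, either way round.
- bearing_ring: Steel ring, 64 mm outside, 18 mm high; origin under its centre. Bystander.
- screwdriver: Red-handled screwdriver, 200 mm long, lying on the bench; origin near its middle. Bystander.

How it is judged:
On the way, in this order (a step that is already met when the one before it is completed fails the run):
1. the cap sits rim-down, fully home in the recess, and is let go (horizontal distance between cap and recess below 0.004 m and z of cap in the frame of recess between -0.003 and 0.003 m and angle between cap's own z axis and vertical below 0.1 rad and contact force between cap and the fingers below 0.1 N), for 0.3 s.
2. rocking has pushed both keepers back at least 3.5 mm while the block is still down in its socket (raised less than 12 mm) (value of joint each of keeper_left, keeper_right above 0.0035 m and z of block in the frame of socket below 0.012 m), for 0.1 s.
At the end, for the whole second after the job is handed in: Block held still and upright (15 deg) by the fingers within 40 mm of over its socket, underside 6 to 70 mm above the tower top, clear of the fixture; keepers back over 3 mm; cap home in the recess (4 mm of centre, 3 mm of floor, 6 deg, rim down), untouched (all of step 1 and z of block in the frame of socket between 0.053 and 0.117 m and horizontal distance between block and socket below 0.04 m and angle between block's own z axis and vertical below 0.26 rad and contact force between block and the fingers above 1 N and contact force between block and fixture below 0.3 N and linear speed of block below 0.03 m/s and value of joint each of keeper_left, keeper_right above 0.003 m); the arm keeps its last pose, push and grip.
It fails at once if bottle is moved more than 30 mm or tipped (distance of bottle from where it was at the start of the episode above 0.03 m or angle between bottle's own z axis and vertical above 0.6 rad).
It fails at once if bearing_ring is moved more than 30 mm or tipped (distance of bearing_ring from where it was at the start of the episode above 0.03 m or angle between bearing_ring's own z axis and vertical above 0.6 rad).
It fails at once if screwdriver is moved more than 30 mm or tipped (distance of screwdriver from where it was at the start of the episode above 0.03 m).
It also fails if it takes over 56 s, if anything falls off the work surface, if the arm or the gripper's body presses on something with over 40 N, if the wrist force passes 120 N, or if a joint passes its speed limit or range.

## Working session

There is one attempt and no reset: what is moved stays moved. The work goes in short steps, Python scripts to look and compute and a tool call to move; the robot and the scene stay as the last step left them, time stands still between calls to the robot, and variables do not carry over. Pictures are saved under pics/ and viewed, at most 10 in all, crops included, and the job is handed in when it is done.

Besides the shell and the picture viewer there is one more tool, called after "Emit:" by a JSON object that holds its "name" and its "arguments", one argument or row to a line. step_arm: Moves the arm, as the interface text tells. Its arguments: {"type":"object","properties":{"targets":{"type":"array"},"fingers":{"type":"number"},"squeeze":{"type":"number"}},"required":["targets"]}

```bash
mkdir -p pics
cat > h.py <<'E'
import numpy as np, cv2
from cell import env
from scipy.spatial.transform import Rotation as Rn
def cam(n):
    c=env.read_camera(n); return c
def pts(c,uv,z=None):
    uv=np.asarray(uv,float).reshape(-1,1,2)
    K=np.array(c["camera_matrix"]);D=np.array(c["D"]);R=np.array(c["R"]);t=np.array(c["t"])
    n=cv2.undistortPoints(uv,K,D).reshape(-1,2)
    d=np.c_[n,np.ones(len(n))]@R; o=-R.T@t
    if z is not None: return o+d*((z-o[2])/d[:,2])[:,None]
    i=uv.reshape(-1,2).round().astype(int); zz=c["z_map"][i[:,1],i[:,0]]
    return o+d*zz[:,None]
def cloud(c):
    v,u=np.mgrid[0:400,0:640]
    return pts(c,np.c_[u.ravel(),v.ravel()]).reshape(400,640,3)
def save(c,n): cv2.imwrite("pics/"+n+".png",c["pixels"][:,:,::-1])
def tool():
    s=env.read_state(); q=s["orientation"]
    return np.array(s["eef_pos"]),Rn.from_quat([q[1],q[2],q[3],q[0]]).as_matrix()
E
python3 - <<'E'
from h import *
s=env.read_state(); print(s,env.finger_overhang)
print(tool()[1].round(3))
for n in("top","scene"):
    c=cam(n); save(c,n+"0"); print(n,(-np.array(c["R"]).T@c["t"]).round(3))
    np.savez("/tmp/"+n+"0.npz",**c)
E
```

```text
{'clock': 0.0, 'joint_positions': array([ 1.15652260e+00,  3.07534271e-01,  1.50766692e+00,  1.19830159e-05,
        1.32837489e+00, -7.35166800e-02]), 'qvel': array([-0.00086256,  0.00064849, -0.00067493, -0.00037046,  0.00100174,
       -0.00058967]), 'joint_torque': array([ 1.67262056e-03, -4.57548058e+01, -2.51920474e+01,  2.16099420e-04,
        1.34044103e-02,  1.48019870e-05]), 'eef_pos': array([0.1919366 , 0.54134376, 0.2554056 ]), 'orientation': array([-2.45125869e-04,  1.69556741e-01,  9.85519928e-01, -9.60958313e-04]), 'wrist_force': array([0.12828738, 0.72940064, 0.04360836]), 'moment': array([-0.09999561,  0.02039698,  0.07317219]), 'gripper_force': 0.0, 'finger_gap': 1.0036734818655155} 0.025
[[-0.943  0.334 -0.001]
 [ 0.334  0.942 -0.002]
 [ 0.    -0.002 -1.   ]]
top [ 0.4   -0.007  0.939]
scene [ 1.205 -0.35   0.801]
```

View pics/top0.png

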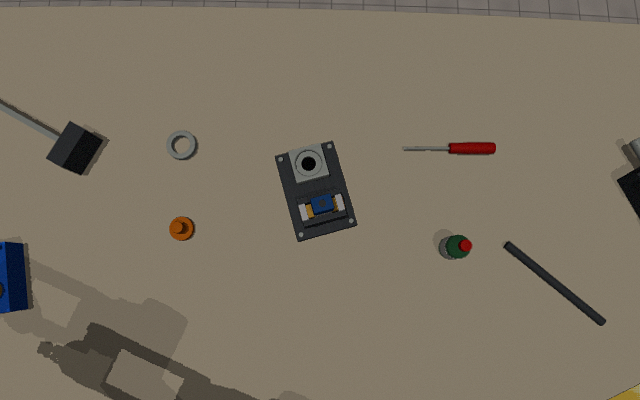

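View pics/scene0.png

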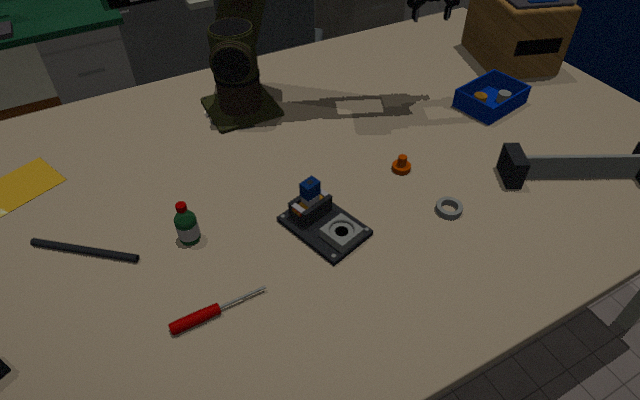

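The top view (up is +x, left is +y) shows the orange cap at (181,228), the ring at (181,145) and the boss bore at (308,163). The blue head is at (322,205), the screwdriver at (450,148) and the bottle at (455,246). The scene view agrees.

```bash
cat > m.py <<'E'
from h import *
def ld(n): return dict(np.load("/tmp/"+n+".npz"))
def mask(c,lo,hi,box=None):
    h=cv2.cvtColor(c["pixels"],cv2.COLOR_RGB2HSV); m=cv2.inRange(h,lo,hi)
    if box:
        k=np.zeros_like(m);k[box[1]:box[3],box[0]:box[2]]=255;m&=k
    return m
E
python3 - <<'E'
from m import *
c=ld("top0"); P=cloud(c)
cap=mask(c,(5,150,60),(20,255,255),(160,205,200,250))>0
p=P[cap]; print("cap",cap.sum(),p[:,2].min(),p[:,2].max())
for a,b,h in((.035,.06,.044),(.011,.022,.016)):
    m=(cap&(P[...,2]>a)&(P[...,2]<b)); v,u=np.where(m)
    q=pts(c,np.c_[u,v],h); (cc,r)=cv2.minEnclosingCircle(q[:,:2].astype(np.float32)); print(h,len(u),cc,r,q.mean(0))
# base plate: dark & z ~15mm ; all fixture z>8mm in box
box=np.zeros(cap.shape,bool);box[130:250,265:365]=1
m=(box&(P[...,2]>.008)).astype(np.uint8)*255
cn=max(cv2.findContours(m,0,2)[0],key=cv2.contourArea)
r=cv2.minAreaRect(pts(c,cn.reshape(-1,2),.015)[:,:2].astype(np.float32)*1000);print("fix",r)
for nm,a,b,h in(("boss",.034,.046,.04),("towertop",.055,.07,.062),("head",.095,.13,.115)):
    m=(box&(P[...,2]>a)&(P[...,2]<b)).astype(np.uint8)*255
    cn=max(cv2.findContours(m,0,2)[0],key=cv2.contourArea)
    r=cv2.minAreaRect(pts(c,cn.reshape(-1,2),h)[:,:2].astype(np.float32)*1000);print(nm,r)
# black bore
g=c["pixels"].max(2); m=((g<25)&box); m[:150]=0;m[178:]=0;m[:,:297]=0;m[:,320:]=0
v,u=np.where(m);print("bore",len(u),pts(c,np.c_[u,v],.032).mean(0))
m=mask(c,(95,120,30),(125,255,255),(300,190,345,225));v,u=np.where(m>0);q=pts(c,np.c_[u,v],.115)
print("blue",len(u),cv2.minAreaRect(q[:,:2].astype(np.float32)*1000),np.median(P[v,u,2]))
# white recess circle in scene view, bore
s=ld("scene0"); S=cloud(s)
m=(s["pixels"].max(2)<25); m[:222]=0;m[242:]=0;m[:,:328]=0;m[:,355:]=0
v,u=np.where(m);print("bore scene",len(u),pts(s,np.c_[u,v],.032).mean(0))
cap=mask(s,(5,150,60),(20,255,255),(380,145,420,185))>0
m=cap&(S[...,2]>.03);v,u=np.where(m);print("knob scene",len(u),S[m].mean(0),S[cap][:,2].max())
bx=np.zeros(cap.shape,bool);bx[170:270,265:385]=1
m=(bx&(S[...,2]>.034)&(S[...,2]<.045)).astype(np.uint8)*255
cn=max(cv2.findContours(m,0,2)[0],key=cv2.contourArea);print("boss scene",cv2.minAreaRect(pts(s,cn.reshape(-1,2),.04)[:,:2].astype(np.float32)*1000))
E
```

```text
cap 415 -0.002936379125641597 0.9393100237690755
0.044 106 (0.47886916995048523, 0.2681026756763458) 0.011803193017840385 [0.47875828 0.26802418 0.044     ]
0.016 299 (0.47813645005226135, 0.2677007019519806) 0.02569831907749176 [0.47810225 0.26531034 0.016     ]
fix ((568.3421020507812, -9.472122192382812), (192.35623168945312, 129.6660614013672), 16.84488296508789)
boss ((619.4893188476562, 6.027946472167969), (71.62752532958984, 69.77609252929688), 16.677215576171875)
towertop ((524.2437744140625, -23.007095336914062), (57.45487594604492, 88.47004699707031), 16.86307716369629)
head ((523.4175415039062, -22.559749603271484), (31.638492584228516, 40.48558807373047), 17.417644500732422)
bore 141 [0.61976397 0.00625274 0.032     ]
blue 322 ((522.3694458007812, -22.926639556884766), (32.96302795410156, 39.96830749511719), 17.19985008239746) 0.11425954799633997
bore scene 89 [0.62075986 0.00472679 0.032     ]
knob scene 49 [0.52557973 0.22913479 0.08829146] 0.80137692173031
boss scene ((622.0567626953125, 2.7467422485351562), (73.20954895019531, 73.7619400024414), 16.665491104125977)
```

```bash
cat > go.py <<'E'
from m import *
YAW=np.radians(16.85); fx=np.array([np.cos(YAW),np.sin(YAW),0]); fy=np.array([-fx[1],fx[0],0])
RT=np.c_[fy,fx,[0,0,-1]]
def row(p,R=RT):
    P,Q=tool(); d=Q.T@(np.array(p)-P)*1000; w=Rn.from_matrix(Q.T@R).as_rotvec(degrees=True)
    s=env.read_state()
    print("row",d.round(1),w.round(2),"tcp",P.round(4),"F",np.round(s["wrist_force"],1),"gap",round(s["finger_gap"],3),"gf",round(s["gripper_force"],1),"t",round(s["clock"],2))
E
python3 -c "
from go import *
row([.4787,.268,.14])"
```

```text
row [-361.6 -161.6  115.7] [-1.000e-01  4.000e-02  5.363e+01] tcp [0.192  0.5414 0.2555] F [0.  0.7 0.3] gap 0.999 gf 0.0 t 0.1
```

Emit:
{"name": "step_arm", "arguments": {
  "targets": [
    [-60,-27,10,0,0,9],
    [-120,-54,25,0,0,18],
    [-180,-81,45,0,0,27],
    [-240,-108,70,0,0,36],
    [-300,-134,95,0,0,45],
    [-350,-156,110,0,0,52],
    [-361.6,-161.6,115.7,-0.1,0,53.6],
    [-361.6,-161.6,115.7,-0.1,0,53.6]
  ],
  "fingers": 0.3,
  "squeeze": 25
}}

```text
clock: 1.1
eef_pos: [0.4801, 0.2665, 0.1391]
orientation: [-0.0, 0.597, 0.802, -0.0]
wrist_force: [0.3, -0.3, 0.0]
finger_gap: 0.645
gripper_force: 0.0
```

```bash
python3 -c "
from go import *
row([.4787,.268,.046])
c=cam('wrist');save(c,'w1');np.savez('/tmp/w1.npz',**c)
m=mask(c,(5,150,60),(20,255,255));P=cloud(c);k=(m>0)&(P[...,2]>.038)&(P[...,2]<.05)
v,u=np.where(k)
if len(u): q=pts(c,np.c_[u,v],.044);print(len(u),cv2.minEnclosingCircle(q[:,:2].astype(np.float32)))
"
```

```text
row [ 1.9 -0.8 93.1] [-0.05  0.   -0.21] tcp [0.4801 0.2665 0.1391] F [ 0.3 -0.3  0. ] gap 0.645 gf 0.0 t 1.1
675 ((0.47907596826553345, 0.27189090847969055), 0.012285779230296612)
```

Emit:
{"name": "step_arm", "arguments": {
  "targets": [
    [2,-0.8,30,0,0,0],
    [2,-0.8,45,0,0,0],
    [2,-0.8,45,0,0,0]
  ]
}}

```text
clock: 1.52
eef_pos: [0.4761, 0.2708, 0.0947]
orientation: [-0.001, 0.595, 0.804, -0.0]
wrist_force: [0.1, -0.1, 0.3]
finger_gap: 0.646
gripper_force: 0.0
```

```bash
python3 -c "
from go import *
row([.4787,.268,.046])
c=cam('wrist');save(c,'w2')
m=mask(c,(5,150,60),(20,255,255));P=cloud(c)
for a,b,h in((.038,.05,.044),(.01,.02,.016)):
  k=(m>0)&(P[...,2]>a)&(P[...,2]<b); v,u=np.where(k)
  if len(u): q=pts(c,np.c_[u,v],h);print(len(u),cv2.minEnclosingCircle(q[:,:2].astype(np.float32)),u.min(),u.max(),v.min(),v.max())
"
```

```text
row [-3.5  1.7 48.7] [-0.08 -0.03  0.11] tcp [0.4761 0.2708 0.0947] F [ 0.1 -0.1  0.3] gap 0.646 gf 0.0 t 1.52
971 ((0.47897806763648987, 0.2726536691188812), 0.012394779361784458) 305 340 217 252
2024 ((0.47946712374687195, 0.2720578908920288), 0.025056593120098114) 290 355 188 247
```

View pics/w2.png

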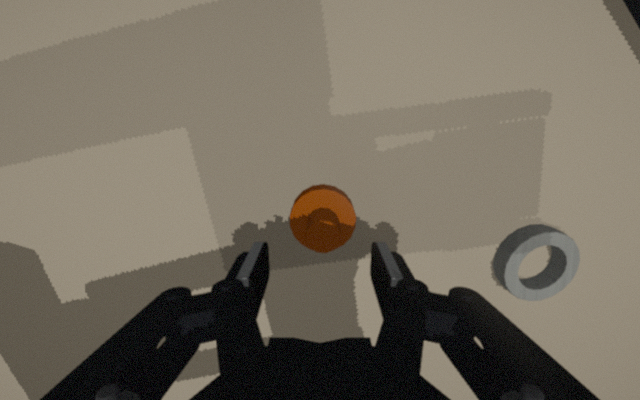

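The wrist view shows the cap knob at about (322,230), centred between the open fingers at (255,265) and (385,265), with the ring away at (535,265). I'll check the knob from the scene camera as a third view, and let the arm settle.

Emit:
{"name": "step_arm", "arguments": {
  "targets": [
    [0,0,0,0,0,0],
    [0,0,0,0,0,0],
    [0,0,0,0,0,0]
  ]
}}

```text
clock: 1.95
eef_pos: [0.478, 0.2706, 0.0962]
orientation: [0.0, 0.596, 0.803, 0.001]
wrist_force: [0.1, -0.3, 0.6]
finger_gap: 0.652
gripper_force: 0.0
```

```bash
python3 -c "
from go import *
row([.4787,.270,.046])
for n in ('scene0','top0'):
  s=ld(n);S=cloud(s);m=mask(s,(5,150,60),(20,255,255),(380,145,420,185) if n=='scene0' else (160,205,200,250))>0
  m&=s['z_map']>.1
  for a,b,h in((.04,.05,.044),(.012,.02,.016)):
    k=m&(S[...,2]>a)&(S[...,2]<b);v,u=np.where(k);q=pts(s,np.c_[u,v],h);print(n,h,len(u),cv2.minEnclosingCircle(q[:,:2].astype(np.float32)))
c=cam('wrist')
m=mask(c,(5,150,60),(20,255,255));P=cloud(c)
k=(m>0)&(P[...,2]>.038)&(P[...,2]<.05); v,u=np.where(k)
q=pts(c,np.c_[u,v],.044);print(cv2.minEnclosingCircle(q[:,:2].astype(np.float32)))
"
```

```text
row [-0.8  0.3 50.2] [ 0.15 -0.05  0.02] tcp [0.478  0.2706 0.0962] F [ 0.1 -0.3  0.6] gap 0.652 gf 0.0 t 1.95
scene0 0.044 40 ((0.4820679724216461, 0.2659909725189209), 0.011527747847139835)
scene0 0.016 101 ((0.4834405779838562, 0.26499661803245544), 0.024405812844634056)
top0 0.044 105 ((0.4789814054965973, 0.26815688610076904), 0.01173655316233635)
top0 0.016 294 ((0.47836822271347046, 0.26813268661499023), 0.025232726708054543)
((0.47928816080093384, 0.27242618799209595), 0.012321037240326405)
```

Emit:
{"name": "step_arm", "arguments": {
  "targets": [
    [-1.3,0.6,30,0,0,0],
    [-1.3,0.6,50,0,0,0],
    [-1.3,0.6,50,0,0,0],
    [-1.3,0.6,50,0,0,0]
  ]
}}

```text
clock: 2.5
eef_pos: [0.4792, 0.2697, 0.0461]
orientation: [0.0, 0.596, 0.803, 0.001]
wrist_force: [0.6, -0.7, -0.1]
finger_gap: 0.648
gripper_force: 0.0
```

Emit:
{"name": "step_arm", "arguments": {
  "targets": [
    [0,0,0,0,0,0],
    [0,0,0,0,0,0],
    [0,0,0,0,0,0],
    [0,0,0,0,0,0]
  ],
  "fingers": -1,
  "squeeze": 25
}}

```text
clock: 3.0
eef_pos: [0.4793, 0.2698, 0.0465]
orientation: [0.001, 0.596, 0.803, 0.002]
wrist_force: [0.2, -0.3, 5.6]
finger_gap: 0.27
gripper_force: 24.6
```

Emit:
{"name": "step_arm", "arguments": {
  "targets": [
    [0,0,-40,0,0,0],
    [-20,4,-80,0,0,0],
    [-75,15,-85,0,0,0],
    [-135,27,-85,0,0,0],
    [-195,40,-85,0,0,0],
    [-250,51,-85,0,0,0],
    [-291.6,59.3,-85,0,0,0],
    [-291.6,59.3,-85,0,0,0]
  ]
}}

```text
clock: 4.0
eef_pos: [0.6217, 0.0044, 0.1303]
orientation: [0.001, 0.597, 0.802, 0.001]
wrist_force: [-0.4, 1.4, -1.0]
finger_gap: 0.267
gripper_force: 24.9
```

Emit:
{"name": "step_arm", "arguments": {
  "targets": [
    [0,0,0,0,0,0],
    [0,0,0,0,0,0],
    [0,0,0,0,0,0],
    [0,0,0,0,0,0]
  ]
}}

```text
clock: 4.5
eef_pos: [0.6197, 0.0084, 0.1306]
orientation: [0.0, 0.595, 0.804, 0.001]
wrist_force: [0.0, 0.4, -0.7]
finger_gap: 0.271
gripper_force: 24.9
```

```bash
python3 -c "
from go import *
row([.6206,.0078,.082])
c=cam('wrist');save(c,'w3');np.savez('/tmp/w3.npz',**c)
"
```

```text
row [-0.9  0.6 48.6] [ 0.09 -0.04  0.1 ] tcp [0.6197 0.0084 0.1306] F [ 0.   0.4 -0.7] gap 0.271 gf 24.9 t 4.5
```

View pics/w3.png

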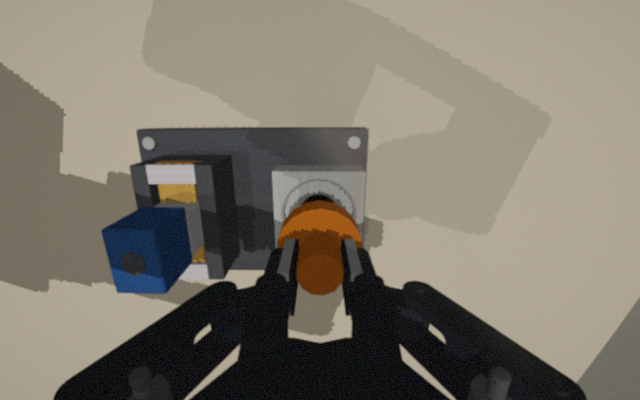

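The wrist view shows the held cap at (320,240) with the boss behind it, spanning columns 273–366, and the recess ring around (320,195). I'll measure the cap against the boss.

```bash
python3 -c "
from go import *
c=ld('w3');P=cloud(c);z=c['z_map']>.02
A=np.c_[fx,fy][:2]
tcp=tool()[0]
m=(mask(c,(3,150,40),(20,255,255))>0)&z
print('orange z',np.percentile(P[m][:,2],[2,50,98]).round(4))
h=tcp[2]-.046+.016
k=m.copy();k[255:]=0;v,u=np.where(k&(abs(P[...,2]-h)<.006));q=(pts(c,np.c_[u,v],h)[:,:2]-tcp[:2])@A*1000
top=[(uu,v[u==uu].min()) for uu in np.unique(u)]
e=(pts(c,top,h)[:,:2]-tcp[:2])@A*1000
# circle fit on edge
M=np.c_[2*e,np.ones(len(e))];s=np.linalg.lstsq(M,(e**2).sum(1),rcond=None)[0];print('skirt fit',s[:2].round(2),'r',np.sqrt(s[2]+s[0]**2+s[1]**2),'ext',q.min(0),q.max(0))
b=z&(abs(P[...,2]-.04)<.004);b[:150]=0;b[300:]=0;b[:,:262]=0;b[:,:]&=True
v,u=np.where(b);print(u.min(),u.max(),v.min())
q=(pts(c,np.c_[u,v],.04)[:,:2]-tcp[:2])@A*1000
print('boss x',np.percentile(q[:,0],[.2,1,99,99.8]),'y max',np.percentile(q[:,1],[99,99.8]))
for r in (180,200,220,235):
  uu=np.where(b[r])[0];qq=(pts(c,[(uu.min()-.5,r),(uu.max()+.5,r)],.04)[:,:2]-tcp[:2])@A*1000;print(r,uu.min(),uu.max(),qq.round(1).tolist())
for cc in (285,320,350):
  vv=np.where(b[:,cc])[0];print(cc,vv.min(),((pts(c,[(cc,vv.min()-.5)],.04)[:,:2]-tcp[:2])@A*1000).round(1))
"
```

```text
orange z [0.0542 0.0997 0.1278]
skirt fit [1.32 3.63] r 23.645224024810766 ext [-22.26152735   1.77270761] [25.09333336 27.69108839]
272 365 170
boss x [-34.12210354 -33.92358599  35.39380996  35.59088925] y max [34.57943575 34.62581762]
180 272 365 [[-34.4, 27.7], [35.9, 27.8]]
200 273 364 [[-34.4, 12.0], [35.9, 12.1]]
220 274 363 [[-34.4, -4.4], [35.9, -4.3]]
235 275 362 [[-34.2, -17.2], [35.8, -17.0]]
285 171 [[-24.1  34.9]]
320 171 [[ 1.8 34.9]]
350 171 [[24. 35.]]
```

Emit:
{"name": "step_arm", "arguments": {
  "targets": [
    [-1.7,0,20,0,0,0],
    [-1.7,0,38,0,0,0],
    [-1.7,0,38,0,0,0],
    [-1.7,0,38,0,0,0],
    [-1.7,0,38,0,0,0]
  ]
}}

```text
clock: 5.18
eef_pos: [0.6213, 0.006, 0.0934]
orientation: [0.001, 0.596, 0.803, 0.001]
wrist_force: [-0.3, 0.5, -0.7]
finger_gap: 0.267
gripper_force: 24.9
```

```bash
cat > w4.py <<'E'
from go import *
import sys
c=cam('wrist');save(c,sys.argv[1]);P=cloud(c);z=c['z_map']>.02
A=np.c_[fx,fy][:2]
row([.6206,.0078,.078]);tcp=tool()[0]
h=tcp[2]-.030
m=(mask(c,(3,150,40),(20,255,255))>0)&z
v,u=np.where(m);
top=np.array([(uu,v[u==uu].min()) for uu in np.unique(u)]);print(top[::6].tolist())
print('z near edge',np.median([P[b+3,a,2] for a,b in top]))
for hh in(h,h-.003):
  e=(pts(c,top-[0,.5],hh)[:,:2]-tcp[:2])@A*1000;print('skirt ymax',e[:,1].max().round(1),'x',e[:,0].min().round(1),e[:,0].max().round(1))
b=z&(abs(P[...,2]-.04)<.004);b[:120]=0;b[:,:230]=0
v,u=np.where(b);q=(pts(c,np.c_[u,v],.04)[:,:2]-tcp[:2])@A*1000
print('boss x',np.percentile(q[:,0],[.1,1,99,99.9]).round(1),'ymax',np.percentile(q[:,1],[99,99.9]).round(1),u.min(),u.max(),v.min())
E
python3 w4.py w4
```

```text
row [ 1.9 -0.1 15.4] [ 0.18 -0.01  0.03] tcp [0.6212 0.006  0.0934] F [0.1 0.3 0.6] gap 0.272 gf 24.9 t 5.22
[[118, 170], [124, 168], [130, 168], [136, 168], [142, 168], [148, 169], [154, 168], [160, 167], [166, 167], [172, 277], [178, 268], [280, 232], [286, 218], [292, 212], [298, 207], [304, 204], [310, 203], [316, 201], [322, 201], [328, 203], [334, 204], [340, 207], [346, 212], [352, 219], [358, 232]]
z near edge 0.05718922334717025
skirt ymax 49.5 x -106.2 25.1
skirt ymax 48.9 x -108.4 25.6
boss x [-34.8 -34.5  34.6  34.9] ymax [37.6 37.6] 261 373 178
```

View pics/w4.png

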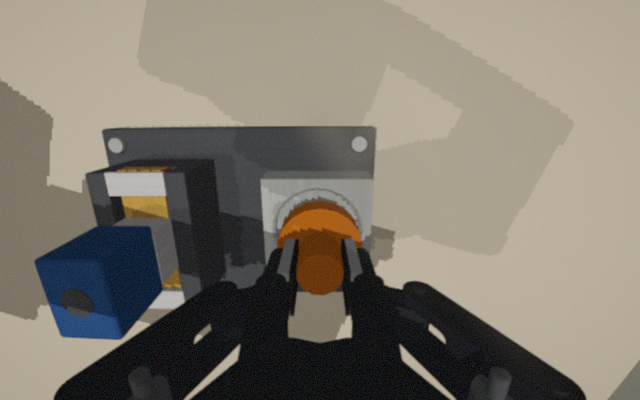

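The wrist view shows the cap arc (columns 278–360, top row 201) concentric with the recess ring (274–363, top row 187). The two cameras differ by about 2 mm in y, so I'll split that and lower.

Emit:
{"name": "step_arm", "arguments": {
  "targets": [
    [0.8,0,4,0,0,0],
    [0.8,0,8,0,0,0],
    [0.8,0,10,0,0,0],
    [0.8,0,12,0,0,0],
    [0.8,0,12,0,0,0]
  ]
}}

```text
clock: 5.85
eef_pos: [0.6202, 0.0067, 0.0802]
orientation: [-0.0, 0.596, 0.803, 0.001]
wrist_force: [-0.2, -0.2, -0.2]
finger_gap: 0.269
gripper_force: 24.9
```

Emit:
{"name": "step_arm", "arguments": {
  "targets": [
    [0,0,1.5,0,0,0],
    [0,0,2.5,0,0,0],
    [0,0,2.5,0,0,0],
    [0,0,2.5,0,0,0]
  ]
}}

```text
clock: 6.35
eef_pos: [0.6204, 0.0067, 0.0786]
orientation: [0.0, 0.596, 0.803, 0.001]
wrist_force: [-2.3, 0.8, 6.0]
finger_gap: 0.272
gripper_force: 25.4
```

Emit:
{"name": "step_arm", "arguments": {
  "targets": [
    [0,0,0,0,0,0],
    [0,0,0,0,0,0],
    [0,0,0,0,0,0],
    [0,0,0,0,0,0],
    [0,0,-15,0,0,0],
    [0,0,-50,0,0,0],
    [0,0,-100,0,0,0],
    [0,0,-100,0,0,0]
  ],
  "fingers": 0.1
}}

```text
clock: 7.35
eef_pos: [0.6238, 0.0065, 0.184]
orientation: [0.005, 0.596, 0.803, 0.004]
wrist_force: [0.6, -1.1, 0.4]
finger_gap: 0.548
gripper_force: 0.0
```

```bash
python3 -c "
from go import *
c=cam('wrist');save(c,'w5');P=cloud(c);z=c['z_map']>.02
row([.5237,-.0227,.18]);
m=(mask(c,(3,150,40),(20,255,255))>0)&z
for a,b,h in((.07,.082,.076),(.042,.054,.048)):
  v,u=np.where(m&(P[...,2]>a)&(P[...,2]<b)&(abs(P[...,0]-.62)<.05)&(abs(P[...,1]-.006)<.04))
  if len(u): q=pts(c,np.c_[u,v],h);print(h,len(u),np.median(P[v,u,2]),cv2.minEnclosingCircle(q[:,:2].astype(np.float32)))
b=(z&(abs(P[...,2]-.04)<.0035)).astype(np.uint8)*255
cn=max(cv2.findContours(b,0,2)[0],key=cv2.contourArea);print('boss',cv2.minAreaRect(pts(c,cn.reshape(-1,2),.04)[:,:2].astype(np.float32)*1000))
b=(z&(abs(P[...,2]-.115)<.006)).astype(np.uint8)*255
cn=max(cv2.findContours(b,0,2)[0],key=cv2.contourArea);print('head',cv2.minAreaRect(pts(c,cn.reshape(-1,2),.115)[:,:2].astype(np.float32)*1000))
"
```

```text
row [   0.6 -102.6    0.7] [0.45 0.09 0.03] tcp [0.6221 0.0066 0.1815] F [-0.6  0.4 -0.1] gap 0.551 gf 0.0 t 7.4
0.076 609 0.07502670439114131 ((0.6211690306663513, 0.008996876887977123), 0.012437070719897747)
0.048 1371 0.04711767444431325 ((0.6210448145866394, 0.008908694609999657), 0.024974945932626724)
boss ((620.6642456054688, 8.222579956054688), (69.90567016601562, 70.28443145751953), 16.790674209594727)
head ((526.8544311523438, -18.971954345703125), (31.613384246826172, 40.188724517822266), 17.448383331298828)
```

View pics/w5.png

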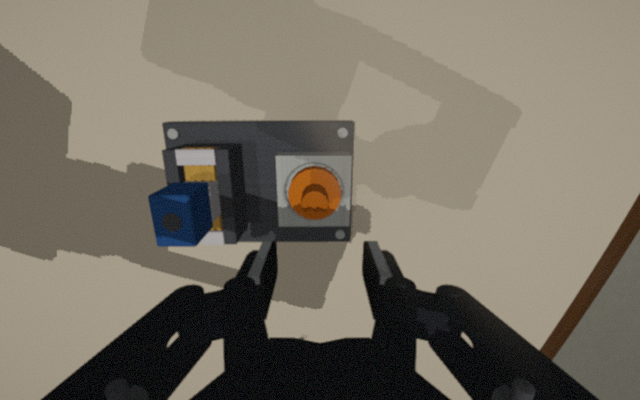

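The wrist view shows the cap seated in the recess at (315,195), concentric to within 1 mm and at the right height. The blue head is at (180,215). I'll go above the block now.

Emit:
{"name": "step_arm", "arguments": {
  "targets": [
    [0,-40,0,0,0,0],
    [0.6,-80,0,0,0,0],
    [0.6,-99.4,0,0,0,0],
    [0.6,-99.4,0,0,0,0],
    [0.6,-99.4,0,0,0,0],
    [0.6,-99.4,0,0,0,0]
  ]
}}

```text
clock: 8.15
eef_pos: [0.5261, -0.0215, 0.1777]
orientation: [0.0, 0.596, 0.803, 0.001]
wrist_force: [0.2, -0.3, -0.3]
finger_gap: 0.551
gripper_force: 0.0
```

```bash
python3 -c "
from go import *
row([.525,-.0215,.105])
c=cam('wrist');P=cloud(c);z=c['z_map']>.02
b=(z&(abs(P[...,2]-.115)<.006)).astype(np.uint8)*255
cn=max(cv2.findContours(b,0,2)[0],key=cv2.contourArea);print('head',cv2.minAreaRect(pts(c,cn.reshape(-1,2),.115)[:,:2].astype(np.float32)*1000))
row([.525,-.0215,.105])
"
```

```text
row [ 0.2 -1.2 72.7] [ 0.12 -0.03  0.04] tcp [ 0.5261 -0.0215  0.1777] F [ 0.2 -0.3 -0.3] gap 0.551 gf 0.0 t 8.15
head ((524.4878540039062, -19.347423553466797), (29.533090591430664, 40.30577850341797), 16.86602783203125)
row [ 0.2 -1.1 72.7] [ 0.11 -0.04  0.04] tcp [ 0.526  -0.0215  0.1777] F [-0.   0.1  0.5] gap 0.554 gf 0.0 t 8.2
```

Emit:
{"name": "step_arm", "arguments": {
  "targets": [
    [0.2,-1.3,30,0,0,0],
    [0.2,-1.3,55,0,0,0],
    [0.2,-1.3,72,0,0,0],
    [0.2,-1.3,72,0,0,0],
    [0.2,-1.3,72,0,0,0]
  ]
}}

```text
clock: 8.82
eef_pos: [0.5245, -0.0217, 0.1062]
orientation: [0.0, 0.596, 0.803, 0.001]
wrist_force: [0.8, 0.2, -0.1]
finger_gap: 0.548
gripper_force: 0.0
```

Emit:
{"name": "step_arm", "arguments": {
  "targets": [
    [0,0,0,0,0,0],
    [0,0,0,0,0,0],
    [0,0,0,0,0,0],
    [0,0,0,0,0,0]
  ],
  "fingers": -1,
  "squeeze": 60
}}

```text
clock: 9.32
eef_pos: [0.5245, -0.0218, 0.1068]
orientation: [0.001, 0.596, 0.803, 0.001]
wrist_force: [-1.1, -0.1, 6.4]
finger_gap: 0.344
gripper_force: 59.9
```

Emit:
{"name": "step_arm", "arguments": {
  "targets": [
    [2.3,0,0,0,-1.4,0],
    [4.6,0,0,0,-2.8,0],
    [7,0,0,0,-4.2,0],
    [9.3,0,0,0,-5.7,0],
    [11.6,0,0,0,-7.1,0],
    [13.8,0,0,0,-8.6,0],
    [13.8,0,0,0,-8.6,0],
    [13.8,0,0,0,-8.6,0]
  ]
}}

```text
clock: 10.32
eef_pos: [0.521, -0.0098, 0.1068]
orientation: [0.062, 0.594, 0.801, -0.044]
wrist_force: [0.7, -5.0, 3.2]
finger_gap: 0.341
gripper_force: 59.4
```

```bash
python3 -c "
from go import *
row([.5245,-.0218,.1068])
"
```

```text
row [-12.3  -0.2   1.9] [0.2  8.74 0.09] tcp [ 0.521  -0.0098  0.1068] F [ 0.7 -5.   3.2] gap 0.341 gf 59.4 t 10.32
```

Emit:
{"name": "step_arm", "arguments": {
  "targets": [
    [-3.9,0,0.6,0,2.5,0],
    [-7.8,0,1.2,0,5,0],
    [-11.7,0,1.8,0,7.5,0],
    [-15.6,0,2.3,0,10,0],
    [-19.5,0,2.9,0,12.4,0],
    [-23.4,0,3.5,0,14.8,0],
    [-28,0,4.2,0,17.4,0],
    [-28,0,4.2,0,17.4,0]
  ]
}}

```text
clock: 11.32
eef_pos: [0.5283, -0.0344, 0.1067]
orientation: [-0.063, 0.595, 0.8, 0.049]
wrist_force: [0.2, 4.2, 7.1]
finger_gap: 0.343
gripper_force: 60.2
```

Emit:
{"name": "step_arm", "arguments": {
  "targets": [
    [0,0,0,0,0,0],
    [0,0,0,0,0,0]
  ]
}}

```text
clock: 11.58
eef_pos: [0.5283, -0.0343, 0.1067]
orientation: [-0.062, 0.594, 0.8, 0.048]
wrist_force: [0.7, 4.4, 4.9]
finger_gap: 0.342
gripper_force: 60.0
```

```bash
python3 -c "
from go import *
row([.5245,-.0218,.1068])
c=cam('wrist');save(c,'w6');np.savez('/tmp/w6.npz',**c)
s=cam('scene');np.savez('/tmp/s6.npz',**s);t=cam('top');np.savez('/tmp/t6.npz',**t)
a=cv2.resize(s['pixels'][165:275,260:390],(780,660))[:,:,::-1][:590]
cv2.imwrite('pics/s6.png',a)
"
```

```text
row [12.9 -0.   1.9] [ 0.19 -8.99 -0.03] tcp [ 0.5283 -0.0343  0.1067] F [0.7 4.4 4.9] gap 0.342 gf 60.0 t 11.57
```

View pics/w6.png

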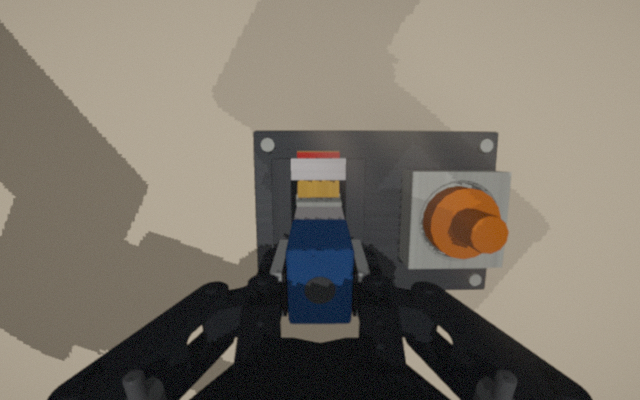

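View pics/s6.png

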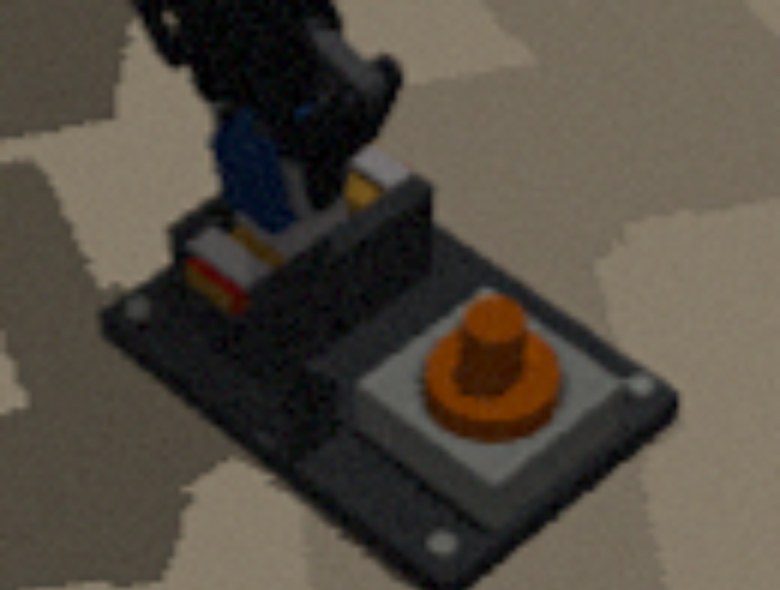

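The wrist view shows the left keeper's red end out of the tower at (318,155). The scene crop shows the right keeper's red band out at (218,282), and the cap is still home. Now I'll measure how far each one stands out.

```bash
python3 -c "
from go import *
A=np.c_[fx,fy][:2]
for n,box in(('w6',(285,140,355,170)),('s6',(285,200,305,222)),('t6',(285,180,365,235))):
  c=ld(n);P=cloud(c);m=mask(c,(0,120,50),(6,255,255),box)|mask(c,(174,120,50),(180,255,255),box)
  v,u=np.where(m>0)
  if not len(u): print(n,'none');continue
  o=np.array([.5245,-.0215])+(np.array([0,.002]) if n=='w6' else (np.array([.002,-.002]) if n=='s6' else np.array([-.0007,-.0015])))
  q=(P[v,u]);y=(q[:,:2]-o)@A*1000;print(n,len(u),'z',np.percentile(q[:,2],[5,50,95]).round(4),'y',np.percentile(y[:,1],[2,50,98]).round(1),'x',np.median(y[:,0]).round(1))
  y=(pts(c,np.c_[u,v],.057)[:,:2]-o)@A*1000;print('  plane57 y',np.percentile(y[:,1],[1,50,99]).round(1), sorted(set(v.tolist())))
c=ld('w6');P=cloud(c)
for v in range(146,184,3): print(v,c['pixels'][v,318],((P[v,318,:2]-[.5245,-.0195])@A*1000).round(1),P[v,318,2].round(4))
"
```

```text
w6 229 z [0.0553 0.0563 0.0576] y [42.9 44.1 45.9] x -0.6
  plane57 y [42.9 44.1 45.9] [152, 153, 154, 155, 156, 157]
s6 23 z [0.0487 0.0551 0.0581] y [-47.2 -43.6 -41.3] x 1.9
  plane57 y [-50.8 -45.4 -42.7] [208, 209, 210, 211, 212, 213, 214, 215, 216]
t6 27 z [0.0506 0.056  0.0581] y [44.5 46.2 48.2] x 0.8
  plane57 y [44.4 46.2 48.2] [207, 208, 209, 210, 211, 212, 213, 214, 215, 216, 217, 218, 219, 220]
146 [84 79 78] [-0.1 51.2] 0.0148
149 [82 75 74] [-0.1 49. ] 0.0141
152 [159  84  61] [-0.  45.9] 0.0557
155 [160  65  59] [-0.  44.1] 0.0575
158 [144 121 119] [-0.  42.3] 0.0555
161 [167 162 162] [-0.  40.5] 0.0606
164 [171 168 167] [-0.  38.7] 0.0608
167 [170 167 166] [-0.  36.9] 0.0612
170 [170 167 165] [-0.  35.1] 0.0611
173 [170 165 165] [-0.  33.3] 0.0615
176 [168 166 163] [-0.  31.5] 0.0617
179 [154 148 146] [-0.  29.6] 0.0603
182 [164 130  61] [-0.  27.4] 0.0563
```

Both keepers are out by roughly 4 mm. I'll rock a bit further each way for margin.

Emit:
{"name": "step_arm", "arguments": {
  "targets": [
    [-1.2,0,-0.2,0,0.4,0],
    [-2.5,0,-0.4,0,0.8,0],
    [-2.5,0,-0.4,0,0.8,0],
    [-2.5,0,-0.4,0,0.8,0]
  ]
}}

```text
clock: 12.22
eef_pos: [0.5287, -0.0357, 0.1067]
orientation: [-0.068, 0.594, 0.8, 0.053]
wrist_force: [1.7, 7.8, 5.7]
finger_gap: 0.339
gripper_force: 60.0
```

Emit:
{"name": "step_arm", "arguments": {
  "targets": [
    [5,0,0.9,0,-2.9,0],
    [10,0,1.7,0,-5.8,0],
    [15,0,2.6,0,-8.7,0],
    [20,0,3.4,0,-11.6,0],
    [25,0,4.3,0,-14.4,0],
    [30,0,5.1,0,-17.2,0],
    [33.5,0,5.7,0,-19.2,0],
    [33.5,0,5.7,0,-19.2,0]
  ]
}}

```text
clock: 13.22
eef_pos: [0.5201, -0.0072, 0.1068]
orientation: [0.07, 0.592, 0.801, -0.05]
wrist_force: [2.0, -7.1, 2.8]
finger_gap: 0.342
gripper_force: 59.5
```

Emit:
{"name": "step_arm", "arguments": {
  "targets": [
    [0,0,0,0,0,0],
    [0,0,0,0,0,0]
  ]
}}

```text
clock: 13.48
eef_pos: [0.5201, -0.0073, 0.1067]
orientation: [0.069, 0.593, 0.801, -0.05]
wrist_force: [0.9, -6.3, 3.6]
finger_gap: 0.344
gripper_force: 59.5
```

```bash
python3 -c "
from go import *
row([.5245,-.0218,.1068])
A=np.c_[fx,fy][:2]
for n,box in(('wrist',(285,120,355,175)),('scene',(285,200,305,222)),('top',(285,180,365,235))):
  c=cam(n);P=cloud(c);m=mask(c,(0,120,50),(6,255,255),box)|mask(c,(174,120,50),(180,255,255),box)
  v,u=np.where(m>0)
  if not len(u): print(n,'none');continue
  o=np.array([.5245,-.0215])+(np.array([0,.002]) if n=='wrist' else (np.array([.002,-.002]) if n=='scene' else np.array([-.0007,-.0015])))
  y=(pts(c,np.c_[u,v],.057)[:,:2]-o)@A*1000;print(n,len(u),'  plane57 y',np.percentile(y[:,1],[1,50,99]).round(1),sorted(set(np.sign(y[:,1]))))
"
```

```text
row [-14.9  -0.    2.5] [0.17 9.78 0.1 ] tcp [ 0.5201 -0.0073  0.1067] F [ 0.9 -6.3  3.6] gap 0.344 gf 59.5 t 13.47
wrist 89   plane57 y [47.4 47.4 48. ] [np.float64(1.0)]
scene 23   plane57 y [-50.7 -45.9 -42.9] [np.float64(-1.0)]
top 29   plane57 y [-49.2 -46.5 -44.4] [np.float64(-1.0)]
```

Both keepers now stand out about 5 mm. I'll return to upright, then lift in steps.

Emit:
{"name": "step_arm", "arguments": {
  "targets": [
    [-4.2,0,0.7,0,2.4,0],
    [-8.4,0,1.4,0,4.8,0],
    [-12.6,0,2.1,0,7.2,0],
    [-16.8,0,2.8,0,9.6,0],
    [-16.8,0,2.8,0,9.6,0],
    [-16.8,0,2.8,0,9.6,0]
  ]
}}

```text
clock: 14.38
eef_pos: [0.5247, -0.0225, 0.1068]
orientation: [0.001, 0.596, 0.803, 0.001]
wrist_force: [-0.1, 0.4, 6.3]
finger_gap: 0.345
gripper_force: 60.2
```

```bash
python3 -c "
from go import *
row([.5245,-.0218,.1068])"
```

```text
row [ 0.7 -0.  -0. ] [ 0.21  0.02 -0.01] tcp [ 0.5247 -0.0225  0.1068] F [-0.1  0.4  6.3] gap 0.345 gf 60.2 t 14.38
```

Emit:
{"name": "step_arm", "arguments": {
  "targets": [
    [0,0,-2,0,0,0],
    [0,0,-5,0,0,0],
    [0,0,-8,0,0,0],
    [0,0,-11,0,0,0],
    [0,0,-11,0,0,0]
  ]
}}

```text
clock: 15.0
eef_pos: [0.5239, -0.0219, 0.1171]
orientation: [0.0, 0.596, 0.803, 0.001]
wrist_force: [-0.0, -0.2, -3.4]
finger_gap: 0.34
gripper_force: 59.3
```

Only the block's weight shows on the wrist, so it is past the keepers. I'll lift it clear.

Emit:
{"name": "step_arm", "arguments": {
  "targets": [
    [0,0,-10,0,0,0],
    [0,0,-22,0,0,0],
    [0,0,-36,0,0,0],
    [0,0,-50,0,0,0],
    [0,0,-62,0,0,0],
    [0,0,-69,0,0,0],
    [0,0,-69,0,0,0],
    [0,0,-69,0,0,0]
  ]
}}

```text
clock: 16.0
eef_pos: [0.5232, -0.0219, 0.1855]
orientation: [-0.0, 0.596, 0.803, 0.001]
wrist_force: [0.3, -0.7, -4.3]
finger_gap: 0.341
gripper_force: 59.5
```

Emit:
{"name": "step_arm", "arguments": {
  "targets": [
    [0,0,0,0,0,0],
    [0,0,0,0,0,0],
    [0,0,0,0,0,0],
    [0,0,0,0,0,0]
  ]
}}

```text
clock: 16.5
eef_pos: [0.5236, -0.0219, 0.1858]
orientation: [0.0, 0.596, 0.803, 0.001]
wrist_force: [-0.9, 0.4, -3.9]
finger_gap: 0.343
gripper_force: 59.5
```

```bash
python3 -c "
from go import *
row([.5245,-.0218,.186])
print(env.read_state()['qvel'].round(3))
s=cam('scene');a=cv2.resize(s['pixels'][135:265,250:390],(700,650))[:,:,::-1][:600]
cv2.imwrite('pics/s7.png',a)"
```

```text
row [-0.1  0.9 -0.2] [ 0.07 -0.05  0.02] tcp [ 0.5236 -0.0219  0.1858] F [-0.9  0.4 -3.9] gap 0.343 gf 59.5 t 16.5
[ 0.     0.001 -0.002  0.001 -0.001  0.   ]
```

View pics/s7.png

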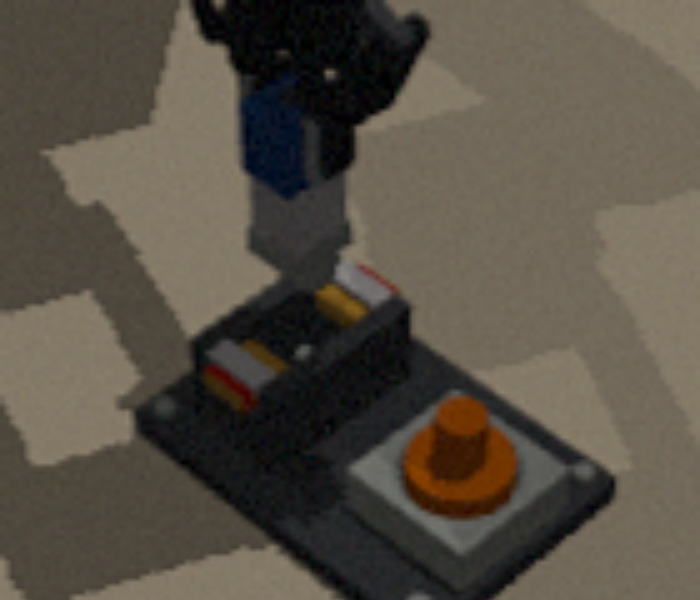

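The crop shows the block held upright at (295,180), clear above the empty socket at (300,340). Both keepers are out and the cap is home at (460,455).

```bash
python3 -c "
from cell import env
print(env.close_job())"
```

```text
the job is handed in; nothing more can be done
None
```

The job is handed in (no verdict came back): the cap is seated in the recess and released, both keepers are pushed back about 5 mm, and the block is held upright and still about 3 cm above its socket.

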